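Ready the docket printer after a roll change

TASK

The docket printer on the kitchen pass has just had a new paper roll put in. With the closed fingers, push its paper cover down until it is fully shut, then switch the printer on by pressing the near, white-dotted end of the red power rocker right down, then press the white feed key right down and keep it down for a good second to run the paper through, and let go. Do not switch on with the cover open or press feed before it is on, and leave everything else around the printer where it is.

Things in the scene. Friction and masses are not known exactly. Their poses are not given: they have to be found in the camera images.
- printer: black docket printer, 200 mm deep (x), 148 wide (y), 125 high, fixed. Origin: centre of its underside; front faces its -x (to the robot), +y to the left seen from the robot. The front 50 mm of its top is a level control strip 125 mm up: red rocker left (+y), three tiny lamps, white feed key right (-y). Behind it, 4 mm off, the grey paper cover.
- cover (a joint): angle of the grey paper cover in rad: 0 fully shut (level, its top flush with the control strip), larger as its front edge rises; it starts at 0.4 to 0.85, stop at 1.25. Hinged at its rear edge about the printer's y. Stiff hinge, stays where it is left; 1 to 3 N near the front edge moves it; hard stop when shut.
- cover_hinge (a point): point on the cover's hinge axis, on the printer's centre line, 84 mm behind the printer's origin (+x) and 119 mm above the worktop. It does not move.
- cover_front (a point): point to push on the upper face of the cover, on its centre line, 112 mm from the hinge axis along the cover, 18 mm short of its front edge, and 6 mm above the plane through the hinge axis; moves with the cover. The cover is 148 mm wide, 130 mm long, 12 mm thick.
- power (a joint): angle of the red power rocker in rad: 0 off (as it starts: its near end, nearest the robot, stands up, the far half lies level), 0.30 fully on (near half level, far end up). About 2 to 3 N on the near end tips it; it stays where it is left.
- power_middle (a point): middle of the red rocker at its upper surface, on its tilting axis (along the printer's y), 128.5 mm above the worktop: 3.5 mm above the control strip. It does not move. The rocker is 30 mm long along the printer's x and 20 mm wide, a shallow V of two flat halves.
- power_on_end (a point): point on the upper face of the rocker's near (-x) half, by the white dot, 12.5 mm from its tilting axis; press here or nearer the end, so that the far half is free to rise; about 132 mm above the worktop when off, 128.5 mm when on (z of this point falls as it is pressed).
- feed (a joint): travel of the white feed key in m: 0 up, 0.004 fully down. A spring returns it; 1.8 N starts it moving, 4.2 N holds it fully down.
- feed_top (a point): centre of the top face of the white feed key, 16 mm (printer's x) by 22 mm (y); 132 mm above the worktop when up (7 mm above the strip), 128 mm when fully down.
- spare_roll: spare paper roll standing on end beside the printer, 79 mm across, 80 mm high; origin at the centre of its underside. Leave alone.
- bell: steel dome service bell with a brass plunger, 84 mm across, 60 mm high, standing beside the printer; origin at the centre of its underside. Not part of the job, leave alone.
- green_bottle: green squeeze bottle with white nozzle, 58 mm across, 195 mm high, standing behind the printer; origin at the centre of its underside. Leave alone.
- amber_bottle: yellow squeeze bottle with white nozzle, 58 mm across, 195 mm high, standing behind the printer; origin at the centre of its underside. Leave alone.
- spoon: steel tasting spoon, 187 mm long, lying on the worktop in front of the printer; x axis along its length, bowl at +x, origin under its middle. Leave alone.
- salt_bowl: small white bowl, 104 mm across, 50 mm high, standing to the right; origin at the centre of its underside. Leave alone.
- mill: dark wooden pepper mill, 58 mm across, 172 mm high, standing to the right; origin at the centre of its underside. Leave alone.
- saucepan: steel saucepan 140 mm across, 85 mm high with a long dark handle along its own -x, standing to the left; origin at the centre of its underside. Leave alone.

How it is judged (in metres and radians):
On the way, in this order (a step that is already met when the one before it is completed fails the run):
1. the paper cover is fully shut (under 0.035 rad, 4 mm at its front edge) with the printer still off (value of joint cover below 0.035 rad and value of joint power below 0.1 rad), for 0.1 s.
2. the power rocker is tipped on (over 0.20 of 0.30 rad), the cover still shut (value of joint power above 0.2 rad and value of joint cover below 0.035 rad), for 0.1 s.
3. the feed key is kept down (over 2.8 of 4 mm) for 0.7 s, the printer on and its cover shut (all of step 2 and value of joint feed above 0.0028 m), for 0.7 s.
At the end, for the whole second after the job is handed in: The cover is shut (under 0.035 rad), the rocker on (over 0.20 rad), the feed key up again (under 1 mm), and every bystander is at rest within 30 mm of where it began (all of step 2 and value of joint feed below 0.001 m and distance of each of spare_roll, bell, green_bottle, amber_bottle, spoon, salt_bowl, mill, saucepan from where it was at the start of the episode below 0.03 m and linear speed of each of spare_roll, bell, green_bottle, amber_bottle, spoon, salt_bowl, mill, saucepan below 0.03 m/s); the robot touches nothing.
It fails at once if the printer is switched on (rocker over 0.2 rad) while its cover is open (over 0.06 rad) (value of joint power above 0.2 rad and value of joint cover above 0.06 rad).
It fails at once if the feed key is pressed (over 2.5 mm) while the printer is off (rocker under 0.15 rad) (value of joint feed above 0.0025 m and value of joint power below 0.15 rad).
It fails at once if the cover is lifted farther open (over 1.0 rad) (value of joint cover above 1 rad).
It fails at once if a thing standing by the printer is lifted, carried or pushed more than 30 mm (distance of any of spare_roll, bell, green_bottle, amber_bottle, spoon, salt_bowl, mill, saucepan from where it was at the start of the episode above 0.03 m).
It fails at once if a thing standing by the printer is tipped over (angle between any of spare_roll, bell, green_bottle, amber_bottle, spoon, salt_bowl, mill, saucepan's own z axis and vertical above 0.4 rad).
It also fails if it takes over 45 s, if anything falls off the work surface, if the arm or the gripper's body presses on something with over 40 N, if the wrist force passes 120 N, or if a joint passes its speed limit or range.

ROBOT

A 6-joint arm with a two-finger parallel gripper is mounted at the origin on the work surface. World frame = base frame: x ahead of the robot, y to its left, z up, the work surface at z = 0. Lengths are in mm, angles in rad, forces in N, time in s.
With the tool pointing down it reaches from about 325 to 850 mm from the base axis. Payload 15.5 kg.
Tool frame: the origin (TCP) lies at the very end of the fingers, on their centre line; the grasp point (between the pads) lies 19 mm behind it; z points along the fingers, y is the line along which they close (so a half turn about z gives the same grasp; the last joint's range is limited). The gripper opens to 91 mm and grips with 3 to 60 N. Pads are 32 mm wide; open, the fingers measure 118 mm over their backs; the gripper's body (76 mm by 178 mm) begins 60 mm behind the grasp point.
Start: joints at [-1.262, 0.494, 1.345, -0, 1.302, -0.096], TCP at [246.148, -574.489, 213.915] pointing down, gripper open.
Joint ranges: [-2.91, 2.91], [-0.82, 2.16], [0.22, 2.67], [-1.22, 4.37], [0.12, 2.79], [-3.08, 3.08]. Speed limits (rad/s): [1.89, 1.89, 2.57, 3.01, 3.01, 3.01].

INTERFACE

Orientations are given as a unit quaternion [w, x, y, z].
In Python, from plant import sense, capture, hand_in gives the robot as it stands. The module is installed in compiled form; this text tells all that it offers.
- The arm moves only by the shell command python3 -m pendant 'ROWS' [FORCE]. ROWS is JSON, a list of rows, each a list of 3 entries, a list of its own where there are three numbers: the opening, from -1 (shut) to 1 (fully open), then the shift along the tool's x, y, z in cm, then the turn, a rotation vector about the tool's x, y, z in rad. A call has 1 to 10 rows; each row is the pose to reach, as a shift and turn from the pose commanded when the call began, along the tool's axes at that moment; what a row does not reach only later rows make up. A row lasts 1/8 s, in which the tool goes at most 62.5 mm and 10.7 degrees, less where a joint would pass 70% of its speed; a pose out of reach is approached as far as the arm can. A call with a gripper value outside its range is refused whole. The fingers move at their own pace and stop on an object; FORCE is the grip in N (left out, the last holds). Time passes only in rows, so rows that repeat a pose let the fingers close. It gives the time, the measured TCP pose, the force and the opening at its end, in the units of the state.
- sense(): the state, without advancing time (a new reading comes with each control period).
- capture(name): name is "scene" or "top" or "wrist"; returns a dict with "color" (420x560x3 uint8, blue, green, red), "camera_matrix" (3x3 intrinsics, pixels), "position" and "rotation" of the camera in the world; the wrist camera has in their place "mount" (4x4, takes a point from camera to tool coordinates, whose origin is the TCP and whose axes are the flange's). Camera axes: x right, y down, z forward; pixel columns grow to the right and rows downward; lengths in mm; the calibration is good to about 2 mm. A picture is of the moment at which its call begins: read the wrist's pose just before it. There is no depth.
- hand_in(): hands the job in, once; it reports no verdict.
The state is a dict: "time_s": time; "joints": joint angles; "dq": joint speeds; "tau": joint torques, N m; "tcp_pos": TCP position; "eef_rot": TCP orientation; "force": force on the tool from outside, world axes, zero at the start; "ft_torque": the same for the moment, N m; "opening": opening from 0.0 (shut) to 1.0 (fully open).
Only numpy, scipy, OpenCV 4.12 (cv2) and the standard library are available. Lean on these libraries where they do the work, as an engineer would, in place of code of your own. Each camera call takes 0.05 s, during which the arm holds its last target. There are 200 camera calls.

## Working session

There is one attempt and no reset: what is moved stays moved. The work goes in short steps, Python scripts to look and compute and a shell command to move; the robot and the scene stay as the last step left them, time stands still between calls to the robot, and variables do not carry over. Pictures are saved under pics/ and viewed, on a budget of 10 in all, crops included, one or two more only if the job needs it, and the job is handed in when it is done.

```bash
mkdir -p pics; cat > h.py <<'E'
import numpy as np, cv2
from plant import sense, capture
from scipy.spatial.transform import Rotation as R
E
python3 - <<'E'
from h import *
import pickle
s=sense(); print(s)
d={}
for n in ("scene","top"):
    c=capture(n); d[n]=c; cv2.imwrite(f"pics/{n}0.png",c["color"]); print(n,c["camera_matrix"],c["position"],c["rotation"])
pickle.dump(d,open("d0.pkl","wb"))
E
```

```text
{'time_s': 0.0, 'joints': array([-1.26149594e+00,  4.94217911e-01,  1.34614268e+00, -2.28547211e-05,
        1.30253050e+00, -9.54888671e-02]), 'dq': array([-1.26640412e-03, -1.74063055e-03, -2.88438845e-05,  7.17956366e-04,
        1.70083204e-03,  6.85343911e-04]), 'tau': array([-1.58896153e-03, -8.78828073e+01, -3.81858408e+01,  7.08946749e-02,
        5.36046212e-02, -5.57162150e-05]), 'tcp_pos': array([ 246.02036177, -574.10674678,  213.31277884]), 'eef_rot': array([-6.44332430e-04,  9.79587213e-01,  2.01018584e-01, -8.02263828e-05]), 'force': array([0.24698795, 0.2770504 , 0.86383904]), 'ft_torque': array([ 0.01096892, -0.03409738,  0.01604276]), 'opening': 1.00301805749464}
scene [[396.8522316    0.         278.25744101]
 [  0.         396.8522316  203.02072754]
 [  0.           0.           1.        ]] [1456.8130921    74.74854842  975.1769255 ] [-0.27108104  0.63710213  0.66825567 -0.27212185]
top [[423.65515477   0.         276.6408149 ]
 [  0.         423.65515477 218.37337707]
 [  0.           0.           1.        ]] [ 514.75358722   36.04832809 1207.4657735 ] [-0.03652186  0.71097583 -0.70197915  0.02011956]
```

View pics/scene0.png

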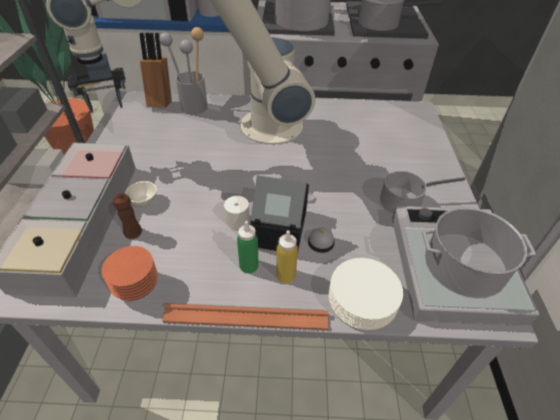

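View pics/top0.png

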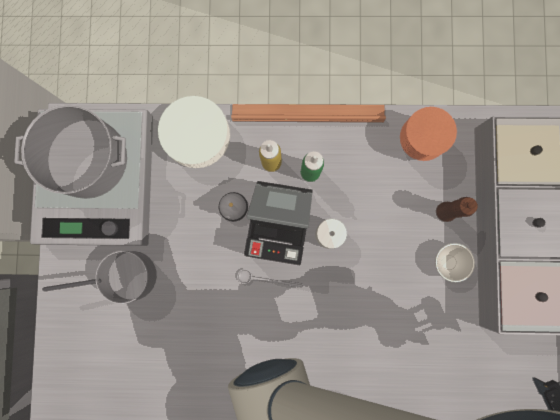

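The top view shows the printer around (280,222) with the rocker near (256,248) and the feed key near (291,254). The cover is open, the bell is at (233,206), the roll at (332,233), and the spoon in front at (265,278). I'll enlarge this part.

```bash
python3 - <<'E'
from h import *
i=cv2.imread("pics/top0.png")[170:275,215:355]
j=cv2.imread("pics/scene0.png")[165:255,235:325]
cv2.imwrite("pics/crop0.png",cv2.resize(i,None,fx=5.7,fy=5.7,interpolation=cv2.INTER_CUBIC))
E
```

```text
(no output)
```

View pics/crop0.png

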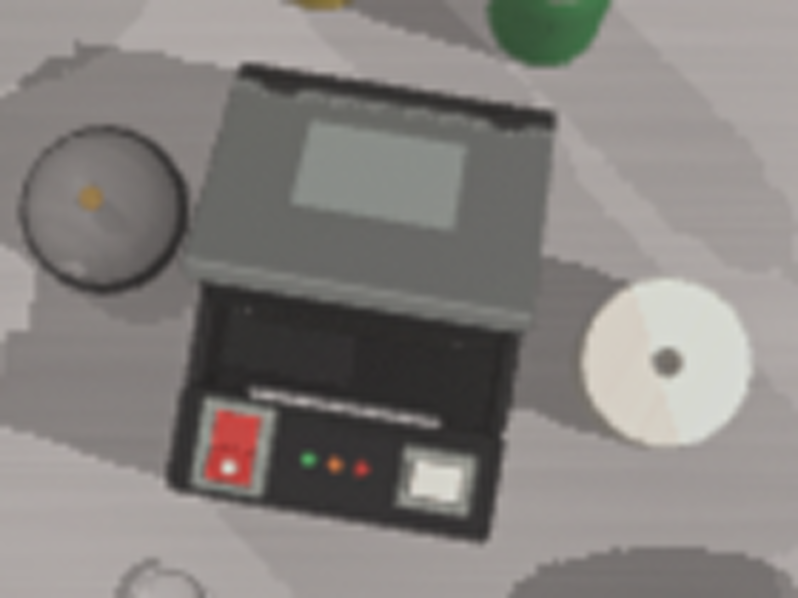

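Crop pixels: rocker middle about (234,449), dot (229,467), key centre (437,481), strip front corners (170,488) and (487,541), and cover front upper edge (190,262) to (530,318).

```bash
cat >> h.py <<'E'
def ray(c,uv):
    q=c["rotation"]; r=R.from_quat(q,scalar_first=True) if np.size(q)==4 else R.from_matrix(q)
    u=np.linalg.inv(c["camera_matrix"])@[uv[0],uv[1],1]
    return np.array(c["position"]),r.apply(u)
def atz(c,uv,z):
    p,d=ray(c,uv); return p+d*(z-p[2])/d[2]
E
python3 - <<'E'
from h import *
import pickle
d=pickle.load(open("d0.pkl","rb"));t=d["top"]
f=lambda u,v:((u+.5)/5.7-.5+215,(v+.5)/5.7-.5+170)
P={n:atz(t,f(*uv),z) for n,uv,z in [("rock",(234,449),130),("dot",(229,467),132),("key",(437,481),132),("FL",(170,488),125),("FR",(487,541),125),("BL",(243,66),125),("BR",(555,113),125),("roll",(667,362),80),("bell",(92,198),60)]}
for n in P: print(n,P[n].round(1))
e=P["FL"]-P["FR"]; print(np.linalg.norm(e), "yaw from front",np.arctan2(-e[0],e[1]), "rear", np.arctan2(-(P["BL"]-P["BR"])[0],(P["BL"]-P["BR"])[1]))
e=P["rock"]-P["key"];print("rock-key",e)
yaw=np.arctan2(-(P["FL"]-P["FR"])[0],(P["FL"]-P["FR"])[1])
ex=np.array([np.cos(yaw),np.sin(yaw),0]);ey=np.array([-ex[1],ex[0],0])
O=(P["FL"]+P["FR"])/2+100*ex; O[2]=0; print("O",O)
for n in P: print(n,((P[n]-O)@ex).round(1),((P[n]-O)@ey).round(1))
# cover angle: predict front upper edge pixels
r=R.from_quat(t["rotation"],scalar_first=True)
for a in np.arange(.4,.9,.1):
    o=[]
    for y in (74,-74):
        x=84-130*np.cos(a)+6*np.sin(a)*1; z=119+130*np.sin(a)+6*np.cos(a)
        w=O+x*ex+y*ey+[0,0,z]; k=t["camera_matrix"]@r.inv().apply(w-t["position"]);k=k[:2]/k[2]
        o+=list(((k-[215,170]+.5)*5.7).round())
    print(a.round(2),o)
E
```

```text
rock [524.1 114.  130. ]
dot [516.  115.9 132. ]
key [511.1  23.4 132. ]
FL [506.3 142.7 125. ]
FR [484.8   0.8 125. ]
BL [697.4 113.3 125. ]
BR [677.4 -28.1 125. ]
roll [567.6 -83.7  80. ]
bell [643.8 189.3  60. ]
143.5382919637258 yaw from front -0.15078144923403464 rear -0.1408743483638778
rock-key [12.96391802 90.554013   -2.        ]
O [594.41270795  56.73068323   0.        ]
rock -78.1 46.0
dot -86.4 46.7
key -77.4 -45.4
FL -100.0 71.8
FR -100.0 -71.8
BL 93.3 71.4
BR 94.7 -71.4
roll -5.4 -142.8
bell 28.9 138.5
0.4 [np.float64(180.0), np.float64(335.0), np.float64(521.0), np.float64(391.0)]
0.5 [np.float64(180.0), np.float64(319.0), np.float64(525.0), np.float64(375.0)]
0.6 [np.float64(181.0), np.float64(300.0), np.float64(529.0), np.float64(357.0)]
0.7 [np.float64(182.0), np.float64(279.0), np.float64(533.0), np.float64(336.0)]
0.8 [np.float64(183.0), np.float64(255.0), np.float64(538.0), np.float64(313.0)]
```

```bash
python3 -m pendant '[[-1,[0,0,-5],[0,0,0]],[-1,[4,-3,-9],[0,0,0.1]],[-1,[9,-7,-9],[0,0,0.2]],[-1,[14,-11,-9],[0,0,0.3]],[-1,[19,-15,-9],[0,0,0.4]],[-1,[24,-19,-9],[0,0,0.55]],[-1,[29,-23,-9],[0,0,0.55]],[-1,[34,-27,-9],[0,0,0.55]],[-1,[38,-30,-9],[0,0,0.55]],[-1,[38,-30,-9],[0,0,0.55]]]' 20
python3 - <<'E'
from h import *
s=sense();print(s);c=capture("wrist");print(c["mount"],c["camera_matrix"])
E
```

```text
time_s: 1.35
tcp_pos: [478.5, -145.6, 303.7]
eef_rot: [-0.0, 0.998, -0.07, -0.0]
force: [-0.6, -0.3, 0.4]
opening: 0.012
{'time_s': 1.35, 'joints': array([-4.15222268e-01,  2.32802874e-01,  1.50718390e+00,  7.23901649e-04,
        1.40204225e+00,  1.29559665e+00]), 'dq': array([-0.08323589, -0.00503333,  0.00810845, -0.02219553, -0.0011061 ,
       -0.06150736]), 'tau': array([ 5.52856609e+00, -6.48892736e+01, -4.08500075e+01,  8.20943434e-01,
       -2.97103019e-02,  1.75805546e+00]), 'tcp_pos': array([ 478.53692283, -145.55524471,  303.69507387]), 'eef_rot': array([-4.09578839e-04,  9.97545863e-01, -7.00148278e-02, -8.45738969e-05]), 'force': array([-0.5502699 , -0.2597573 ,  0.41833199]), 'ft_torque': array([-0.00294417, -0.00152335, -0.02514076]), 'opening': 0.011639844776344591}
[[-3.71918964e-04 -9.63854896e-01 -2.66427478e-01  7.55291268e+01]
 [ 9.99999843e-01 -2.46782625e-04 -5.03162305e-04 -4.73883699e-01]
 [ 4.19225779e-04 -2.66427623e-01  9.63854837e-01 -1.69648278e+02]
 [ 0.00000000e+00  0.00000000e+00  0.00000000e+00  1.00000000e+00]] [[343.70503484   0.         275.3556386 ]
 [  0.         343.70503484 208.29896647]
 [  0.           0.           1.        ]]
```

```bash
python3 -m pendant '[[-1,[-0.6,-5.5,0],[0,0,0]],[-1,[-1.2,-11,0],[0,0,0]],[-1,[-1.8,-16.5,0],[0,0,0]],[-1,[-2.3,-21.5,0],[0,0,0]],[-1,[-2.3,-21.5,0],[0,0,0]],[-1,[-2.3,-21.5,0],[0,0,0]],[-1,[-2.3,-21.5,0],[0,0,0]]]'
python3 - <<'E'
from h import *
import pickle
s=sense();c=capture("wrist");pickle.dump((s,c),open("w1.pkl","wb"))
cv2.imwrite("pics/w1.png",cv2.resize(c["color"],(800,600),interpolation=cv2.INTER_CUBIC))
E
```

```text
time_s: 2.28
tcp_pos: [485.7, 65.5, 303.9]
eef_rot: [0.0, 0.997, -0.074, -0.0]
force: [0.1, -0.6, 0.3]
opening: 0.009
```

View pics/w1.png

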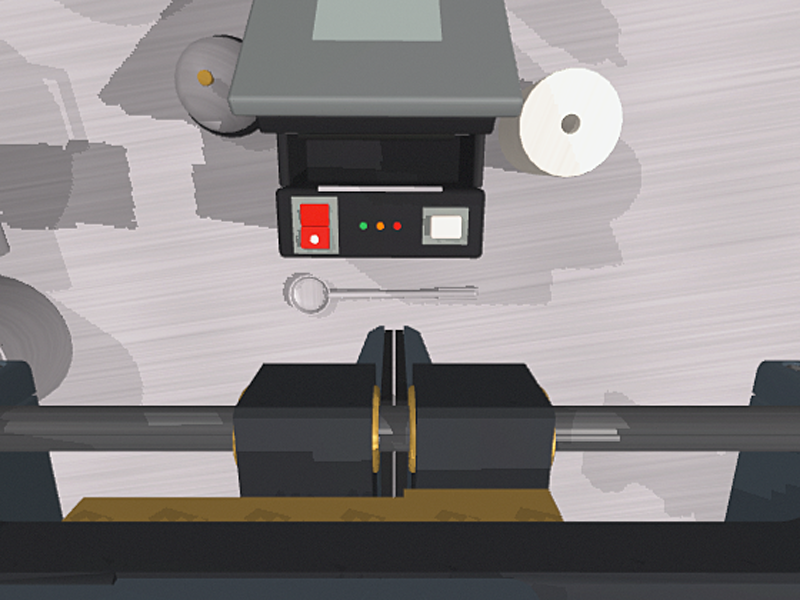

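The wrist view shows the rocker axis at (314,227), the dot at (314,239) and the key at (446,227). The strip's front edge runs (278,257) to (482,257) and the cover's front edge is at row 97. Fingers are closed, tip at about (394,330). I'll triangulate these with the top view.

```bash
python3 - <<'E'
from h import *
import pickle
s,c=pickle.load(open("w1.pkl","rb"));t=pickle.load(open("d0.pkl","rb"))["top"]
Rt=R.from_quat(s["eef_rot"],scalar_first=True);M=np.array(c["mount"])
w=dict(camera_matrix=c["camera_matrix"],position=Rt.apply(M[:3,3])+s["tcp_pos"],rotation=Rt.as_matrix()@M[:3,:3])
f=lambda u,v:((u+.5)/5.7-.5+215,(v+.5)/5.7-.5+170)
g=lambda u,v:((u+.5)*.7-.5,(v+.5)*.7-.5)
def tri(a,b):
    (p,d),(q,e)=ray(t,f(*a)),ray(w,g(*b)); k=np.linalg.lstsq(np.c_[d,-e],q-p,rcond=None)[0]
    x,y=p+k[0]*d,q+k[1]*e; return (x+y)/2,np.linalg.norm(x-y)
Q={}
for n,a,b in [("dot",(229,467),(314,239)),("key",(437,481),(446,227)),("FL",(170,488),(278,257)),("FR",(487,541),(482,257)),("CL",(190,262),(231,97)),("CR",(530,318),(521,97)),("roll",(667,362),(570,124))]:
    Q[n],e=tri(a,b); print(n,Q[n].round(1),e.round(1))
print("wrist at height: axis",atz(w,g(314,227),128.5),"dot",atz(w,g(314,239),132),"key",atz(w,g(446,227),132),"FL",atz(w,g(278,257),125),"FR",atz(w,g(482,257),125))
print(s["tcp_pos"],2*np.arctan2(s["eef_rot"][2],s["eef_rot"][1]))
E
```

```text
dot [516.7 116.7 132.2] 2.1
key [510.8  23.8 120.2] 1.2
FL [507.8 142.9 135.9] 3.7
FR [484.5   0.6 118.3] 0.1
CL [599.8 125.9 227.9] 1.6
CR [580.7 -13.3 208. ] 3.1
roll [568.3 -84.8  69.8] 0.4
wrist at height: axis [525.26398513 116.62417622 128.5       ] dot [517.40180541 117.58571976 132.        ] key [512.15079672  25.38740161 132.        ] FL [507.53949083 146.9764046  125.        ] FR [485.94488169   1.71048327 125.        ]
[485.69407256  65.49280883 303.87790248] -0.14722842334492814
```

```bash
python3 -m pendant '[[-1,[5.5,-0.8,0],[0,0,0]],[-1,[11.1,-0.8,2],[0,0,0]],[-1,[11.1,-0.8,6],[0,0,0]],[-1,[11.1,-0.8,8],[0,0,0]],[-1,[11,-0.8,9],[0,0,0]],[-1,[10.8,-0.8,10],[0,0,0]],[-1,[10.6,-0.8,11],[0,0,0]],[-1,[10.4,-0.8,12],[0,0,0]],[-1,[10.2,-0.8,13],[0,0,0]],[-1,[10,-0.8,14],[0,0,0]]]'
python3 -m pendant '[[-1,[-0.1,0,0.7],[0,0,0]],[-1,[-0.2,0,1.4],[0,0,0]],[-1,[-0.3,0,2.1],[0,0,0]],[-1,[-0.4,0,2.8],[0,0,0]],[-1,[-0.4,0,3.3],[0,0,0]],[-1,[-0.4,0,3.3],[0,0,0]]]'
```

```text
time_s: 3.58
tcp_pos: [585.7, 60.4, 163.4]
eef_rot: [-0.0, 0.997, -0.073, 0.0]
force: [0.4, -0.6, 1.5]
opening: 0.008
time_s: 4.32
tcp_pos: [581.7, 61.0, 130.5]
eef_rot: [0.0, 0.997, -0.073, -0.0]
force: [-0.3, -0.4, -0.5]
opening: 0.003
```

```bash
for i in 1; do python3 -m pendant '[[-1,[0,0,0.3],[0,0,0]],[-1,[0,0,0.5],[0,0,0]],[-1,[0,0,0.6],[0,0,0]],[-1,[0,0,0.6],[0,0,0]]]'; done
```

```text
time_s: 4.82
tcp_pos: [581.9, 61.0, 125.2]
eef_rot: [-0.0, 0.997, -0.073, 0.0]
force: [-1.4, 0.7, 5.4]
opening: 0.004
```

```bash
python3 -m pendant '[[-1,[0,0,0.1],[0,0,0]],[-1,[0,0,0.15],[0,0,0]],[-1,[0,0,0.15],[0,0,0]]]'
```

```text
time_s: 5.2
tcp_pos: [581.9, 61.0, 124.9]
eef_rot: [-0.0, 0.997, -0.072, 0.001]
force: [-9.1, -0.3, 25.2]
opening: 0.006
```

```bash
python3 -m pendant '[[-1,[0,0,-3],[0,0,0]],[-1,[0,0,-5],[0,0,0]],[-1,[-4.2,-2.3,-5],[0,0,0]],[-1,[-8.4,-4.6,-5],[0,0,0]],[-1,[-8.4,-4.6,-5],[0,0,0]],[-1,[-8.4,-4.6,-2.2],[0,0,0]],[-1,[-8.4,-4.6,-2.2],[0,0,0]]]'
python3 - <<'E'
from h import *
c=capture("wrist");t=capture("top")
a=cv2.resize(c["color"],(560,420));b=cv2.resize(t["color"][190:275,235:325],(444,420),interpolation=cv2.INTER_CUBIC)
cv2.imwrite("pics/w2.png",cv2.resize(np.hstack([a,b]),(800,335)))
E
```

```text
time_s: 6.08
tcp_pos: [504.8, 118.3, 144.3]
eef_rot: [0.0, 0.997, -0.073, -0.001]
force: [0.0, 0.1, 0.0]
opening: 0.005
```

View pics/w2.png

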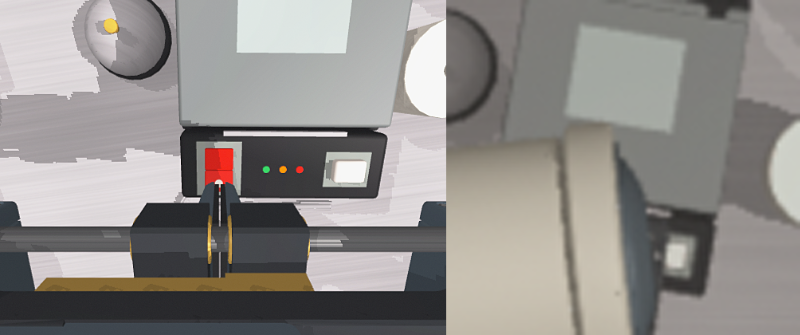

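The right half is the top view, where the arm hides most of the strip; the cover looks level and shut. In the wrist view (left half) the fingertips are centred on the rocker at about (219,182), over the dot. I'll press down.

```bash
python3 -m pendant '[[-1,[0,0,0.8],[0,0,0]],[-1,[0,0,1.1],[0,0,0]],[-1,[0,0,1.3],[0,0,0]],[-1,[0,0,1.45],[0,0,0]],[-1,[0,0,1.5],[0,0,0]],[-1,[0,0,1.5],[0,0,0]]]'; python3 -m pendant '[[-1,[0,0,0.1],[0,0,0]],[-1,[0,0,0.15],[0,0,0]],[-1,[0,0,0.15],[0,0,0]]]'
```

```text
time_s: 6.92
tcp_pos: [505.4, 118.7, 130.5]
eef_rot: [-0.0, 0.997, -0.073, 0.0]
force: [-1.6, 0.5, 1.1]
opening: 0.008
time_s: 7.3
tcp_pos: [505.4, 118.7, 128.9]
eef_rot: [-0.0, 0.997, -0.073, 0.0]
force: [-0.4, 0.9, 0.1]
opening: 0.007
```

```bash
python3 -m pendant '[[-1,[0,0,0.08],[0,0,0]],[-1,[0,0,0.12],[0,0,0]],[-1,[0,0,0.12],[0,0,0]]]'
```

```text
time_s: 7.68
tcp_pos: [505.5, 118.7, 128.5]
eef_rot: [-0.0, 0.997, -0.073, 0.0]
force: [-5.8, -0.9, 18.0]
opening: 0.005
```

```bash
python3 -m pendant '[[-1,[0,0,-2.5],[0,0,0]],[-1,[0,0,-3],[0,0,0]],[-1,[0.8,4.5,-3],[0,0,0]],[-1,[1.8,9.2,-3],[0,0,0]],[-1,[1.8,9.2,-3],[0,0,0]],[-1,[1.8,9.2,-1.5],[0,0,0]],[-1,[1.8,9.2,-1.5],[0,0,0]]]'
python3 - <<'E'
from h import *
c=capture("wrist")
cv2.imwrite("pics/w3.png",cv2.resize(c["color"][120:320,160:460],(780,520),interpolation=cv2.INTER_CUBIC))
E
```

```text
time_s: 8.55
tcp_pos: [509.0, 25.5, 141.7]
eef_rot: [-0.0, 0.997, -0.072, -0.001]
force: [0.2, 0.7, -0.2]
opening: 0.006
```

View pics/w3.png

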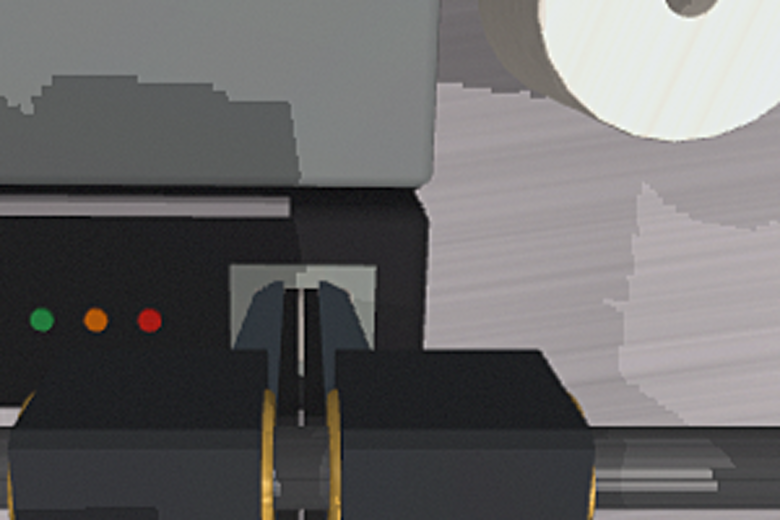

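The crop shows the fingers (centre about x=300) over the key's bezel, which spans x 230–377, so they are centred. The cover is level. I'll press and hold.

```bash
python3 -m pendant '[[-1,[0,0,0.7],[0,0,0]],[-1,[0,0,1],[0,0,0]],[-1,[0,0,1.2],[0,0,0]],[-1,[0,0,1.35],[0,0,0]],[-1,[0,0,1.4],[0,0,0]],[-1,[0,0,1.4],[0,0,0]]]'; python3 -m pendant '[[-1,[0,0,0.06],[0,0,0]],[-1,[0,0,0.06],[0,0,0]],[-1,[0,0,0.06],[0,0,0]]]'
```

```text
time_s: 9.35
tcp_pos: [509.9, 25.1, 128.8]
eef_rot: [-0.0, 0.997, -0.073, 0.0]
force: [-1.9, 2.9, 4.1]
opening: 0.006
time_s: 9.72
tcp_pos: [509.9, 25.1, 128.2]
eef_rot: [-0.0, 0.997, -0.073, 0.0]
force: [-2.1, 3.6, 5.5]
opening: 0.005
```

```bash
python3 -m pendant '[[-1,[0,0,0.08],[0,0,0]],[-1,[0,0,0.08],[0,0,0]],[-1,[0,0,0.08],[0,0,0]],[-1,[0,0,0.08],[0,0,0]],[-1,[0,0,0.08],[0,0,0]],[-1,[0,0,0.08],[0,0,0]],[-1,[0,0,0.08],[0,0,0]],[-1,[0,0,0.08],[0,0,0]],[-1,[0,0,0.08],[0,0,0]],[-1,[0,0,0.08],[0,0,0]]]'
python3 -m pendant '[[-1,[0,0,-3],[0,0,0]],[-1,[0,0,-8],[0,0,0]],[-1,[-4,0,-13],[0,0,0]],[-1,[-9,0,-17],[0,0,0]],[-1,[-9,0,-17],[0,0,0]],[-1,[-9,0,-17],[0,0,0]],[-1,[-9,0,-17],[0,0,0]]]'
python3 - <<'E'
from h import *
c=capture("wrist")
cv2.imwrite("pics/w4.png",cv2.resize(c["color"],(800,600),interpolation=cv2.INTER_CUBIC))
E
```

```text
time_s: 10.98
tcp_pos: [509.9, 25.1, 128.0]
eef_rot: [-0.0, 0.997, -0.072, 0.0]
force: [-5.7, 2.9, 18.8]
opening: 0.007
time_s: 11.85
tcp_pos: [421.2, 37.9, 296.3]
eef_rot: [0.0, 0.997, -0.073, -0.001]
force: [0.7, -1.1, -0.0]
opening: 0.004
```

View pics/w4.png

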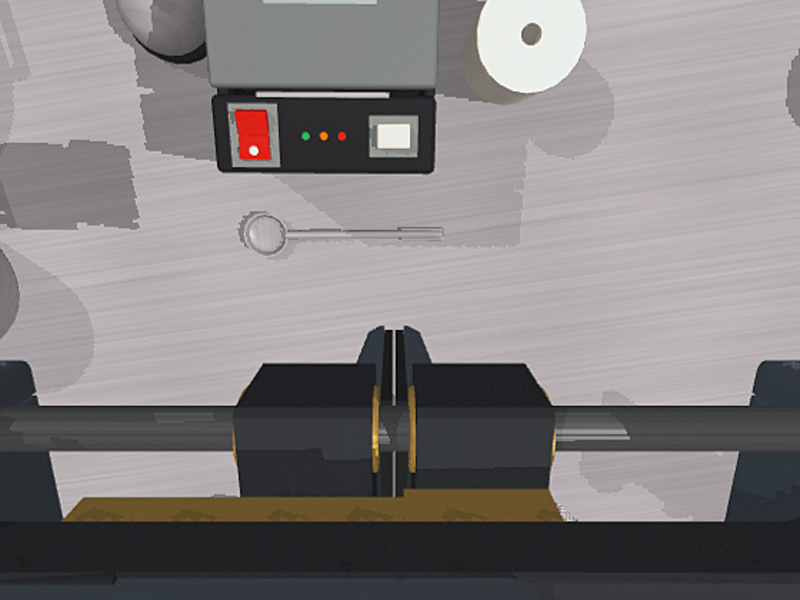

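The cover is level and flush. The rocker at (253,135) now stands up at its far end, with the dotted near half level. The key at (393,136) is up, and the spoon, bell and roll look undisturbed. I'm handing in.

```bash
python3 -c "
from plant import hand_in
print(hand_in())"
```

```text
the job is handed in; nothing more can be done
None
```

I shut the cover, switched the printer on, and held the feed key down for over a second. I then let go, backed the arm clear and handed the job in at about 11.9 s; no verdict is reported.

- **Cover:** I pushed it down to its hard stop, with the fingertips at 124.9 mm and 25 N.
- **Rocker:** I pressed the near, dotted end right down. It stopped at 128.5 mm under 18 N, which matches the height given for fully on.
- **Feed key:** I held it at 128.0–128.2 mm, its fully-down height, for about 1.25 s.
- **Last wrist picture:** It shows the cover level, the rocker's far end raised and the key up. The spoon, bell and roll look undisturbed.
- **Not checked:** I did not picture the bottles, salt bowl, mill or saucepan again at the end, but the arm never came near them. The three lamps looked no different after switching on.
- **Disagreement:** Heights measured from two views were up to about 15 mm out (the key came out at 120 mm against the stated 132 mm). I relied on the stated heights and the contact force instead, and those agreed to within 0.5 mm.

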